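# Slide the setting plate under the dial bridge and zero the dial

### The arm

A 6-joint arm with a two-finger parallel gripper is mounted at the origin on the work surface. World frame = base frame: x ahead of the robot, y to its left, z up, the work surface at z = 0. Lengths are in m, angles in degrees, forces in N, time in s.
With the tool pointing down it reaches from about 0.25 to 0.725 m from the base axis. Payload 9.7 kg.
Tool frame: the origin (TCP) lies at the very end of the fingers, on their centre line; the grasp point (between the pads) lies 19 mm behind it; z points along the fingers, y is the direction in which the jaws open and shut (so a half turn about z gives the same grasp; the last joint's range is limited). The gripper opens to 85 mm and grips with 20 to 120 N. Pads are 22 mm wide; open, the fingers measure 114 mm over their backs; the gripper's body (76 mm by 85 mm) begins 54 mm behind the grasp point. The pads swing forward as they close: fully open they stand 13 mm farther back than shut.
Start: joints at [75.917, 4.979, 10.078, 95.1, 0, 90], TCP at [0.134, 0.533, 0.231] pointing down, gripper open.
Joint ranges: [-179.16, 179.16], [-48.56, 103.87], [-65.8, 70.77], [-126.05, 130.52], [-82.76, 87.17], [-180, 180]. Speed limits (degrees/s): [127.2, 127.2, 147.25, 180, 180, 180].

### API

Orientations are given as [roll, pitch, yaw] about the fixed x, y, z axes, in that order (R = Rz(yaw) Ry(pitch) Rx(roll)).
In Python, from workcell import bot gives the robot as it stands.
- The arm moves only by the shell command python3 -m pendant 'ROWS' [FORCE]. ROWS is JSON, a list that holds one entry, the list of rows, each a list of 7 numbers: the shift along the tool's x, y, z in cm, then the turn, a rotation vector about the tool's x, y, z in rad, then the opening in per cent of the stroke, from 0 (shut) to 100 (fully open). In form: [[[dx, dy, dz, ax, ay, az, gripper], ...]]. A call has 1 to 5 rows; each row shifts and turns the pose as measured when the row begins, along the tool's axes as they then stand; what a row does not reach is not made up. A row lasts 1/12 s, in which the tool goes at most 41.7 mm and 7.16 degrees, less where a joint would pass 70% of its speed; a pose out of reach is approached as far as the arm can. A call with a gripper value outside its range is refused whole. The fingers move at their own pace and stop on an object; FORCE is the grip in N (left out, the last holds). Time passes only in rows, so rows that do not move let the fingers close. It gives the time, the measured TCP pose, the force and the opening at its end, in the units of the state.
- bot.get_obs(): the state, without advancing time (a new reading comes with each control period).
- bot.camera(name): name is "scene" or "side" or "wrist"; returns the picture (480x640x3 uint8, red, green, blue); there is no depth.
- bot.get_calibration(name): a dict with "intrinsics" (3x3 intrinsics, pixels), "pose" (4x4, takes a point from camera to world coordinates); the wrist camera has in their place "T_tool_cam" (4x4, takes a point from camera to tool coordinates, whose origin is the TCP and whose axes are the flange's). Camera axes: x right, y down, z forward; pixel columns grow to the right and rows downward; lengths in m; the calibration is good to about 2 mm. A picture is of the moment at which its call begins: read the wrist's pose just before it. get_calibration takes no time and is no camera call.
- bot.job_done(): hands the job in, once; it reports no verdict.
Trained networks look in the newest picture that a camera, given by its name, has taken for a name from the list of things; names that differ only in an ending like _2 or _b are one class to them, and where a whole thing is asked for, a point or a joint stands for the part that bears it (a point fixed in the world has none). Each returns a list of dicts, best first, with "confidence" (0 to 1); they miss things now and then, are a little off and sometimes report something else, mostly with a low value. They report only what shows in the picture. A call takes as long as a camera call. They do not tell look-alikes from the thing itself.
- bot.masks_of(camera, thing): "pixels" (480x640 bool, what is visible of it) and "extent" ([left, top, right, bottom] in pixels, round what is visible of it).
- bot.mark_of(camera, thing): "uv" ([column, row] in pixels: a listed point, or the origin of a listed thing).
The state is a dict: "time": time; "q": joint angles; "qd": joint speeds; "joint_efforts": joint torques, N m; "ee_pos": TCP position; "tcp_rot": TCP orientation; "wrist_force": force on the tool from outside, world axes, zero at the start; "torque": the same for the moment, N m; "opening": finger opening in m.
Only numpy, scipy, OpenCV 4.12 (cv2) and the standard library are available. Lean on these libraries where they do the work, as an engineer would, in place of code of your own. Each camera call takes 0.05 s, during which the arm holds its last target. There are 200 camera calls.

### The job

Push the flat brass-coloured setting plate along the bench, under the red bridge of the dial checker and on until its front end rests against the end stop behind the bridge; keep it flat on the bench all the way, never tipping or lifting it. Only when it is fully home, press the blue zero button on the checker fully down with a fingertip and let it go. Nothing is to be picked up, and leave the weights, cup and other things around it where they stand.

Things in the scene. Friction and masses are not known exactly. Their poses are not given: they have to be found in the camera images.
- bridge: Red dial bridge, fixed. Origin on the bench midway under the crossbar; +x is the sliding direction (roughly from robot's left to right), entrance on the -x side, z up. Crossbar 40 (x) x 112 (y) mm, underside 15, top 37 mm above the bench; dark legs with inner faces at y = +-30 mm. Dial 58 mm across on top at x = +8, y = +12 mm, reaching 115 mm high.
- mouth (a point): Entrance of the bridge, on the bench on the centre line, at x = -36 mm in the bridge frame. Here the flared lips of the legs, 15 mm high, stand about 78 mm apart, narrowing to 60 mm. Before it is open bench.
- stop (a point): Middle of the end stop's face at bench level, at x = +70 mm in the bridge frame. The stop is a dark block 20 mm high; two dark rails 8 mm high, 60 mm apart, run from the legs to it.
- plate: Setting plate: loose flat bar 160 (x) x 50 (y) x 12 (z) mm, brass-coloured, about 0.27 kg, flat on the bench before the mouth, off line and askew. Origin at the centre of its underside; +x is the front end (towards the bridge), a blue stripe marks the rear. Home: along the bridge's x axis, centre at x = -10 mm in the bridge frame, its rear 70 mm sticking out before the crossbar.
- zero (a joint): Travel of the blue zero button in m: 0 up, about 0.006 fully down. It is a spring button that takes about 5 N to push fully down and comes up again when let go; past 0.004 it counts as pressed.
- zero_top (a point): Centre of the top of the blue zero button (28 mm across), pressed straight down. It sits on a white box 50 x 50 x 40 mm at the bridge's -y side, centre x = +5, y = -81 mm in the bridge frame.
- weight_a: Bystander: black round weight 56 mm across, 40 mm high with its knob, origin under its centre.
- weight_b: Bystander: steel round weight 48 mm across, 46 mm high with its knob, origin under its centre.
- cup: Bystander: small open steel cup 64 mm across, 40 mm high, origin under its centre.
- adapter: Bystander: copper-coloured gauge adapter 34 mm across, 34 mm high, origin under its centre.
- oil: Bystander: closed amber oil bottle 50 mm across, 110 mm high, origin under its centre.
- wrench: Bystander: steel wrench about 160 mm long lying along its x axis on the bench.
There are look-alikes about, which are no part of the job. Of the things shaped like the plate, the brass one is meant.

How it is judged (in metres and radians):
On the way, in this order (a step that is already met when the one before it is completed fails the run):
1. the plate lies flat under the bridge, its front end against the stop (x of plate in the frame of bridge between -0.014 and -0.005 m and y of plate in the frame of bridge between -0.008 and 0.008 m and angle between the x axis of plate and the x axis of bridge, either way round below 0.1 rad and angle between plate's own z axis and vertical below 0.04 rad and height (world z) of plate below 0.003 m), for 0.2 s.
2. the zero button is pressed down with the plate home (all of step 1 and value of joint zero above 0.004 m), for 0.05 s.
3. the zero button is let go, the plate still home (all of step 1 and value of joint zero below 0.0015 m), for 0.1 s.
At the end, for the whole second after the job is handed in: The plate lies flat and at rest under the bridge, its front end within 4 mm of the end stop, within 8 mm of the bridge's centre line and 0.1 rad of its direction, and the zero button, pressed past 4 mm after that, is up again (all of step 3 and linear speed of plate below 0.01 m/s); the robot touches nothing.
It fails at once if the plate is tipped by more than 0.1 rad or lifted more than 7 mm off the bench (angle between plate's own z axis and vertical above 0.1 rad or height (world z) of plate above 0.007 m).
It fails at once if the zero button is pressed before the plate is home (value of joint zero above 0.004 m and x of plate in the frame of bridge below -0.016 m).
It fails at once if a bystander is moved more than 20 mm or lifted (distance of any of weight_a, weight_b, cup, adapter, oil, wrench from where it was at the start of the episode above 0.02 m or height (world z) of any of weight_a, weight_b, cup, adapter, oil, wrench above 0.015 m).
It also fails if it takes over 72 s, if anything falls off the work surface, if the arm or the gripper's body presses on something with over 40 N, if the wrist force passes 120 N, or if a joint passes its speed limit or range.

## Working session

There is one attempt and no reset: what is moved stays moved. The work goes in short steps, Python scripts to look and compute and a shell command to move; the robot and the scene stay as the last step left them, time stands still between calls to the robot, and variables do not carry over. Pictures are saved under pics/ and viewed, about 8 in all and at most 12, crops included, and the job is handed in when it is done.

```bash
mkdir -p pics; cat > h.py <<'E'
import numpy as np, cv2
from workcell import bot
from scipy.spatial.transform import Rotation as R
def ray(cam,uv,z,o=None):
    c=bot.get_calibration(cam);K=np.array(c['intrinsics'])
    if 'pose' in c: T=np.array(c['pose'])
    else:
        W=np.eye(4);W[:3,:3]=R.from_euler('xyz',o['tcp_rot'],degrees=True).as_matrix();W[:3,3]=o['ee_pos'];T=W@np.array(c['T_tool_cam'])
    d=T[:3,:3]@np.linalg.inv(K)@np.array([uv[0],uv[1],1.]);p=T[:3,3]
    return p+d*(z-p[2])/d[2]
E
python3 - <<'E'
from h import *
o=bot.get_obs();print(o)
for cam in ['scene','side','wrist']:
    im=bot.camera(cam);cv2.imwrite(f'pics/{cam}0.png',im[:,:,::-1])
    for t,z in [('bridge',0),('mouth',0),('stop',0),('plate',0),('zero_top',.046),('weight_a',0),('cup',0),('adapter',0),('oil',0),('wrench',0)]:
        for m in bot.mark_of(cam,t)[:3]:
            print(cam,t,round(m['confidence'],2),np.round(m['uv']),np.round(ray(cam,m['uv'],z,o),3))
E
```

```text
{'time': 0.0, 'q': array([ 7.59164501e+01,  5.01172018e+00,  1.00338487e+01,  9.50999234e+01,
       -3.85460632e-04,  9.00002956e+01]), 'qd': array([ 0.01503436,  0.00525002, -0.00689272, -0.015404  , -0.01982848,
        0.02579156]), 'joint_efforts': array([-5.74844016e-04, -5.20390248e+01,  4.64801788e+01,  1.65508571e-02,
       -1.26087725e-04, -2.62876756e-05]), 'ee_pos': array([0.13377976, 0.53323959, 0.2305717 ]), 'tcp_rot': array([-1.79922205e+02,  3.85861593e-04,  1.65916155e+02]), 'wrist_force': array([ 0.35046894,  0.21091095, -0.2495336 ]), 'torque': array([ 0.07154265,  0.0031659 , -0.05425143]), 'opening': 0.08526949511481867}
scene bridge 0.56 [276. 293.] [ 0.545 -0.117  0.   ]
scene mouth 0.65 [283. 286.] [ 0.539 -0.093  0.   ]
scene stop 0.84 [247. 308.] [ 0.539 -0.194  0.   ]
scene plate 0.96 [358. 170.] [0.31  0.357 0.   ]
scene plate 0.94 [452. 256.] [ 0.725  0.279 -0.   ]
scene plate 0.9 [362. 256.] [0.584 0.115 0.   ]
scene zero_top 0.63 [248. 253.] [ 0.436 -0.114  0.046]
scene zero_top 0.35 [411. 302.] [0.791 0.06  0.046]
scene weight_a 0.65 [373. 318.] [ 0.7
[... 370 characters left out ...]
0.   ]
side stop 0.87 [336. 356.] [ 0.531 -0.185  0.   ]
side plate 0.85 [333. 249.] [0.577 0.113 0.   ]
side plate 0.66 [220. 202.] [0.328 0.339 0.   ]
side plate 0.65 [381. 202.] [0.726 0.274 0.   ]
side zero_top 0.56 [285. 311.] [ 0.45  -0.104  0.046]
side weight_a 0.98 [421. 247.] [0.772 0.087 0.   ]
side weight_a 0.97 [424. 276.] [ 0.75  -0.006  0.   ]
side cup 0.6 [431. 324.] [ 0.725 -0.138  0.   ]
side adapter 0.6 [385. 420.] [ 0.587 -0.328  0.   ]
side oil 0.76 [307. 425.] [ 0.461 -0.316  0.   ]
side oil 0.67 [388. 422.] [ 0.591 -0.331  0.   ]
side oil 0.29 [423. 249.] [0.776 0.08  0.   ]
side wrench 0.6 [299. 173.] [0.541 0.438 0.   ]
wrist plate 0.59 [208. 408.] [0.335 0.341 0.   ]
```

View pics/scene0.png

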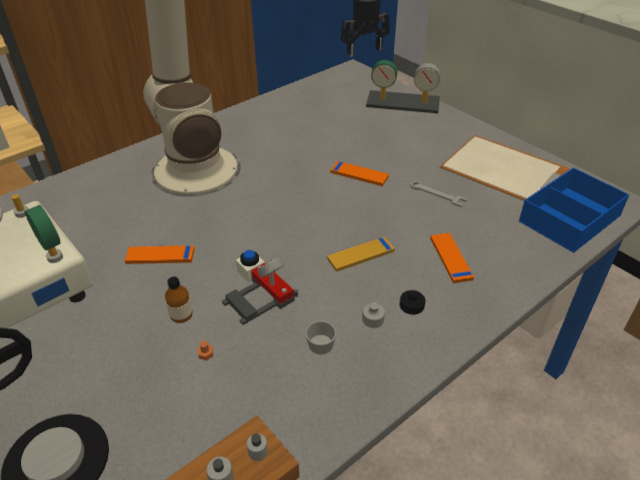

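View pics/side0.png

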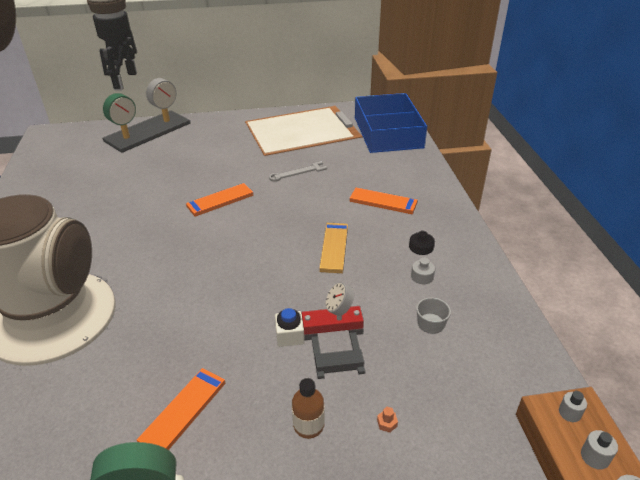

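The scene view shows the brass plate at about (361,254), with its blue stripe at the right (rear). The bridge is at (270,285), with the blue button at (249,257). The side view shows the brass plate at (334,247) and the bridge at (332,320). The orange bars are the look-alikes.

```bash
python3 - <<'E'
from h import *
print(np.round(bot.get_calibration('wrist')['T_tool_cam'],3),np.round(bot.get_calibration('wrist')['intrinsics']))
for cam,c in [('scene',(361,254)),('side',(334,247))]:
    h=cv2.cvtColor(cv2.imread(f'pics/{cam}0.png'),cv2.COLOR_BGR2HSV)
    m=cv2.inRange(h,(16,110,80),(30,255,255)); b=cv2.inRange(h,(105,110,60),(130,255,255))
    y,x=np.mgrid[:480,:640]; n=(abs(x-c[0])<50)&(abs(y-c[1])<45)
    pts=np.argwhere((m>0)&n)[:,::-1]
    P=np.array([ray(cam,p,.012)[:2] for p in pts]);r=cv2.minAreaRect((P*1000).astype(np.float32));print(cam,len(P),r,cv2.boxPoints(r))
    q=np.argwhere((b>0)&n)[:,::-1];
    print('stripe',np.mean([ray(cam,p,.012)[:2] for p in q],axis=0))
E
```

```text
[[-0.    -0.963 -0.268  0.067]
 [ 1.    -0.     0.    -0.001]
 [-0.    -0.268  0.963 -0.143]
 [ 0.     0.     0.     1.   ]] [[375.   0. 324.]
 [  0. 375. 241.]
 [  0.   0.   1.]]
scene 1052 ((582.165283203125, 110.54533386230469), (163.38330078125, 58.96895980834961), 75.40653991699219) [[533.0491    38.918106]
 [590.1156    24.060349]
 [631.2815   182.17256 ]
 [574.21497  197.03032 ]]
stripe [0.59337277 0.17875272]
side 1022 ((577.968505859375, 107.87672424316406), (170.2670440673828, 49.674034118652344), 75.34830474853516) [[532.4053    31.79396 ]
 [580.464     19.229294]
 [623.53174  183.95949 ]
 [575.473    196.52415 ]]
stripe [0.59359863 0.17832756]
```

```bash
for r in 1 2; do :; done; python3 -m pendant '[[[0,0,0,0,0,0.12,30],[0,0,0,0,0,0.12,30],[0,0,0,0,0,0.12,30],[0,0,0,0,0,0.12,30],[0,0,0,0,0,0.12,30]]]'; python3 -m pendant '[[[0,0,0,0,0,0.12,30],[0,0,0,0,0,0.12,30],[0,0,0,0,0,0.12,30],[0,0,0,0,0,0.12,30],[0,0,0,0,0,0.12,30]]]'
```

```text
time: 2.07
ee_pos: [0.1338, 0.5335, 0.2313]
tcp_rot: [180.0, 0.0, 130.4]
wrist_force: [-0.7, -0.0, 0.4]
opening: 0.0264
time: 2.48
ee_pos: [0.1338, 0.5335, 0.2313]
tcp_rot: [-180.0, -0.0, 94.6]
wrist_force: [0.4, 0.5, -0.7]
opening: 0.0258
```

```bash
for i in 1; do python3 -m pendant '[[[-2.9,2.9,0,0,0,0,30],[-2.9,2.9,0,0,0,0,30],[-2.9,2.9,0,0,0,0,30],[-2.9,2.9,0,0,0,0,30],[-2.9,2.9,0,0,0,0,30]]]';python3 -m pendant '[[[-2.9,2.9,0,0,0,0,30],[-2.9,2.9,0,0,0,0,30],[-2.9,2.9,0,0,0,0,30],[-2.9,2.9,0,0,0,0,30],[-2.9,2.9,0,0,0,0,30]]]';python3 -m pendant '[[[-2.9,2.9,0,0,0,0,30],[-2.9,2.9,0,0,0,0,30],[-2.9,2.9,0,0,0,0,30],[-2.9,2.9,0,0,0,0,30],[0,0,0,0,0,0,30]]]'; done
python3 - <<'E'
from h import *
o=bot.get_obs();print(o['ee_pos'],o['tcp_rot'],o['opening'])
im=bot.camera('wrist');cv2.imwrite('pics/w1.png',im[:,:,::-1]);np.save('o1.npy',o,allow_pickle=True)
for t,z in [('bridge',0),('mouth',0),('stop',0),('plate',0),('zero_top',.05)]:
    for m in bot.mark_of('wrist',t)[:3]:
        print(t,round(m['confidence'],2),np.round(m['uv']),np.round(ray('wrist',m['uv'],z,o),3))
E
```

```text
time: 2.9
ee_pos: [0.2879, 0.3996, 0.2294]
tcp_rot: [-179.9, -0.0, 94.5]
wrist_force: [0.8, 0.4, -0.5]
opening: 0.0255
time: 3.32
ee_pos: [0.4453, 0.2623, 0.2303]
tcp_rot: [179.9, -0.1, 94.6]
wrist_force: [0.8, 1.0, 0.0]
opening: 0.0257
time: 3.73
ee_pos: [0.5747, 0.1482, 0.2294]
tcp_rot: [179.8, -0.1, 94.3]
wrist_force: [1.5, 0.8, 0.7]
opening: 0.0252
[0.5747094  0.14819932 0.22937615] [ 1.79839958e+02 -7.88175247e-02  9.42878390e+01] 0.02523914072947267
plate 0.77 [497.  93.] [0.729 0.267 0.   ]
plate 0.58 [325. 244.] [0.581 0.109 0.   ]
zero_top 0.53 [187. 471.] [ 0.451 -0.14   0.05 ]
```

View pics/w1.png

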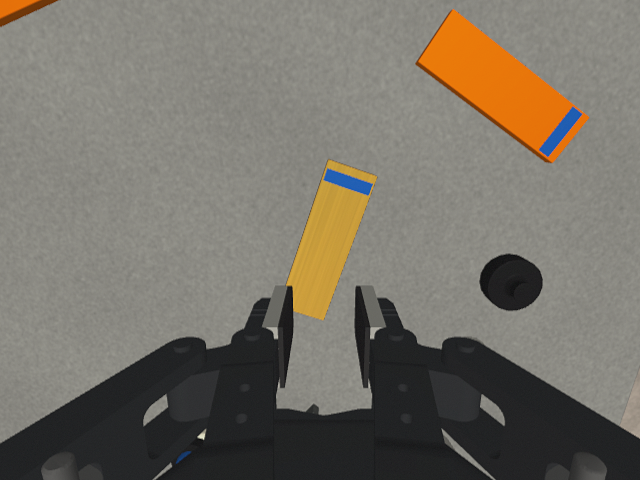

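The wrist view shows the brass plate running from (350,168), its striped rear, to (306,310), with the gripper hiding the bridge. I'll take one look from beyond the bridge to get its exact pose.

```bash
python3 -m pendant '[[[-3.85,-0.65,0,0,0,0,30],[-3.85,-0.65,0,0,0,0,30],[-3.85,-0.65,0,0,0,0,30],[-3.85,-0.65,0,0,0,0,30],[-3.85,-0.65,0,0,0,0,30]]]'; python3 -m pendant '[[[-3.85,-0.65,0,0,0,0,30],[-3.85,-0.65,0,0,0,0,30],[-3.85,-0.65,0,0,0,0,30],[0,0,0,0,0,0,30],[0,0,0,0,0,0,30]]]'
python3 - <<'E'
from h import *
o=np.load('o1.npy',allow_pickle=True).item()
h=cv2.cvtColor(cv2.imread('pics/w1.png'),cv2.COLOR_BGR2HSV)
m=cv2.inRange(h,(18,100,80),(32,255,255))|cv2.inRange(h,(105,110,60),(130,255,255))
m[:,:270]=0;m[:,400:]=0;m[330:]=0
P=np.array([ray('wrist',p,.012,o)[:2] for p in np.argwhere(m>0)[:,::-1]]);r=cv2.minAreaRect((P*1000).astype(np.float32));print(r,cv2.boxPoints(r))
o=bot.get_obs();print(o['ee_pos'],o['tcp_rot'],o['opening'])
im=bot.camera('wrist');cv2.imwrite('pics/w2.png',im[:,:,::-1]);np.save('o2.npy',o,allow_pickle=True)
for t,z in [('bridge',0),('mouth',0),('stop',0),('plate',0),('zero_top',.05)]:
    for m in bot.mark_of('wrist',t)[:3]:
        print(t,round(m['confidence'],2),np.round(m['uv']),np.round(ray('wrist',m['uv'],z,o),3))
E
```

```text
time: 4.45
ee_pos: [0.5513, -0.0336, 0.2317]
tcp_rot: [179.6, -0.3, 95.9]
wrist_force: [0.8, 0.6, 0.2]
opening: 0.0252
time: 4.87
ee_pos: [0.5405, -0.1559, 0.234]
tcp_rot: [179.3, -0.1, 96.1]
wrist_force: [0.4, 0.5, -0.2]
opening: 0.0256Traceback (most recent call last):
  File "<stdin>", line 6, in <module>
  File "h.py", line 5, in ray
    c=bot.get_calibration(cam);K=np.array(c['intrinsics'])
ValueError: time passes only in moves, steps and waits
```

```bash
sed -i 's/^def ray/from functools import lru_cache\ncal=lru_cache(None)(bot.get_calibration)\ndef ray/; s/c=bot.get_calibration(cam)/c=cal(cam)/' h.py
python3 - <<'E'
from h import *
o=np.load('o1.npy',allow_pickle=True).item()
h=cv2.cvtColor(cv2.imread('pics/w1.png'),cv2.COLOR_BGR2HSV)
m=cv2.inRange(h,(18,100,80),(32,255,255))|cv2.inRange(h,(105,110,60),(130,255,255))
m[:,:270]=0;m[:,400:]=0;m[330:]=0
P=np.array([ray('wrist',p,.012,o)[:2] for p in np.argwhere(m>0)[:,::-1]]);r=cv2.minAreaRect((P*1000).astype(np.float32));print(r,cv2.boxPoints(r))
o=bot.get_obs();print(o['ee_pos'],o['tcp_rot'],o['opening'])
im=bot.camera('wrist');cv2.imwrite('pics/w2.png',im[:,:,::-1]);np.save('o2.npy',o,allow_pickle=True)
for t,z in [('bridge',0),('mouth',0),('stop',0),('plate',0),('zero_top',.05)]:
    for m in bot.mark_of('wrist',t)[:3]:
        print(t,round(m['confidence'],2),np.round(m['uv']),np.round(ray('wrist',m['uv'],z,o),3))
E
```

```text
((580.2144165039062, 112.23235321044922), (159.95700073242188, 49.956790924072266), 75.39994812011719) [[535.8824   41.13275]
 [584.226    28.54013]
 [624.54645 183.33195]
 [576.2028  195.92458]]
[ 0.54046022 -0.1559355   0.23399099] [ 1.79328125e+02 -1.25931448e-01  9.60959626e+01] 0.025638174368084264
bridge 0.79 [322. 169.] [ 0.539 -0.12   0.   ]
stop 0.92 [314. 238.] [ 0.537 -0.191  0.   ]
plate 0.57 [ 49. 279.] [ 0.261 -0.265  0.   ]
zero_top 0.63 [225. 172.] [ 0.455 -0.127  0.05 ]
```

View pics/w2.png

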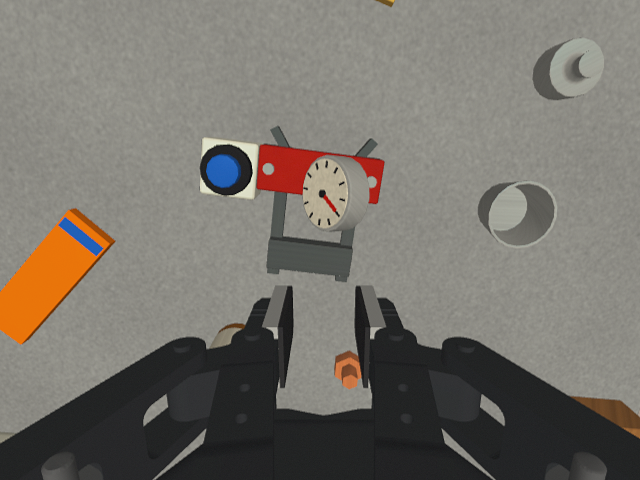

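The bridge crossbar corners are at (260,144), (257,190), (384,159) and (380,204). The stop block spans (269,237)–(354,248), and the button is at about (225,170).

```bash
python3 - <<'E'
from h import *
o=np.load('o2.npy',allow_pickle=True).item()
im=cv2.imread('pics/w2.png');h=cv2.cvtColor(im,cv2.COLOR_BGR2HSV)
m=cv2.inRange(h,(0,150,60),(6,255,255))|cv2.inRange(h,(174,150,60),(180,255,255));m[:,:250]=0;m[:130]=0;m[215:]=0;m[:,395:]=0
P=np.array([ray('wrist',p,.037,o)[:2] for p in np.argwhere(m>0)[:,::-1]]);r=cv2.minAreaRect((P*1000).astype(np.float32));print('bar',r,cv2.boxPoints(r))
for n,z,us in [('bar',.037,[(260,144),(257,190),(384,159),(380,204)]),('stop',.02,[(269,237),(354,248)])]:
    for u in us: print(n,u,np.round(ray('wrist',u,z,o),4))
b=cv2.inRange(h,(105,130,40),(130,255,255));b[:,:205]=0;b[:,245:]=0;b[:140]=0;b[210:]=0
P=np.argwhere(b>0)[:,::-1];(c,R_)=cv2.minEnclosingCircle(P.astype(np.float32));print('btn',c,R_,ray('wrist',c,.05,o),ray('wrist',(c[0]+R_,c[1]),.05,o)-ray('wrist',c,.05,o))
# white box top
w=cv2.inRange(h,(0,0,150),(180,60,255));w[:,:195]=0;w[:,262:]=0;w[:130]=0;w[205:]=0
P=np.array([ray('wrist',p,.04,o)[:2] for p in np.argwhere(w>0)[:,::-1]]);print('box',cv2.minAreaRect((P*1000).astype(np.float32)))
for u in [(203,138),(258,145),(201,193)]: print(np.round(ray('wrist',u,.04,o),4))
E
```

```text
bar ((536.00634765625, -127.02760314941406), (51.55974197387695, 110.97374725341797), 88.67157745361328) [[ 479.93674 -151.51418]
 [ 590.8807  -154.08691]
 [ 592.0759  -102.54103]
 [ 481.13202  -99.96829]]
bar (260, 144) [ 0.4815 -0.1007  0.037 ]
bar (257, 190) [ 0.4813 -0.1413  0.037 ]
bar (384, 159) [ 0.5917 -0.102   0.037 ]
bar (380, 204) [ 0.5941 -0.1423  0.037 ]
stop (269, 237) [ 0.4932 -0.1888  0.02  ]
stop (354, 248) [ 0.5778 -0.1914  0.02  ]
btn (223.25315856933594, 170.1265869140625) 17.747032165527344 [ 0.45349353 -0.1252938   0.05      ] [0.01509543 0.00159557 0.        ]
box ((453.5336608886719, -124.84086608886719), (54.487545013427734, 63.95805740356445), 0.898493230342865)
[ 0.4328 -0.1008  0.04  ]
[ 0.4803 -0.1016  0.04  ]
[ 0.432  -0.1488  0.04  ]
```

```bash
python3 -m pendant '[[[3.5,1.65,0,0,0,0,50],[3.5,1.65,0,0,0,0,50],[3.5,1.65,0,0,0,0,50],[3.5,1.65,0,0,0,0,50],[3.5,1.65,0,0,0,0,50]]]'; python3 -m pendant '[[[3.5,1.65,0,0,0,0,50],[3.5,1.65,0,0,0,0,50],[0,0,0,0,0,-0.121,50],[0,0,0,0,0,-0.121,50],[0,0,0,0,0,-0.121,50]]]'; python3 -m pendant '[[[0,0,0,0,0,-0.121,50],[0,0,0,0,0,-0.121,50],[0,0,0,0,0,-0.121,50],[0,0,0,0,0,-0.121,50],[0,0,0,0,0,-0.121,50]]]'; python3 -m pendant '[[[0,0,0,0,0,-0.121,50],[0,0,0,0,0,-0.121,50],[0,0,0,0,0,0,50]]]'
```

```text
time: 5.58
ee_pos: [0.6045, 0.0337, 0.2356]
tcp_rot: [179.3, -0.0, 96.0]
wrist_force: [0.5, -0.9, 0.1]
opening: 0.0424
time: 6.0
ee_pos: [0.6304, 0.1265, 0.2336]
tcp_rot: [179.4, 0.1, 117.8]
wrist_force: [0.4, 0.1, -0.5]
opening: 0.0425
time: 6.42
ee_pos: [0.6287, 0.1346, 0.2324]
tcp_rot: [179.6, 0.3, 153.6]
wrist_force: [1.5, 0.4, -0.1]
opening: 0.0427
time: 6.67
ee_pos: [0.6276, 0.1383, 0.2321]
tcp_rot: [179.7, 0.4, 168.3]
wrist_force: [-0.2, 0.8, -0.8]
opening: 0.0429
```

```bash
python3 -m pendant '[[[-0.5,-3.8,0,0,0,0.05,50],[-0.4,0,2.5,0,0,0,50],[0,0,4,0,0,0,50],[0,0,4,0,0,0,50],[0,0,4,0,0,0,50]]]'; python3 -m pendant '[[[0,0,4,0,0,0,50],[0,0,0,0,0,0,50]]]'
```

```text
time: 7.08
ee_pos: [0.6345, 0.1036, 0.0935]
tcp_rot: [179.2, 1.3, 164.5]
wrist_force: [0.7, 0.2, 0.4]
opening: 0.0427
time: 7.25
ee_pos: [0.6308, 0.1047, 0.0435]
tcp_rot: [179.5, 0.8, 164.1]
wrist_force: [-1.8, 0.5, -1.0]
opening: 0.043
```

```bash
python3 -m pendant '[[[0,0,2.5,0,0,0,50],[0,0,1,0,0,-0.02,50],[0,0,0,0,0,0,50]]]'
python3 - <<'E'
from h import *
o=bot.get_obs();print(o['ee_pos'],o['tcp_rot'])
im=bot.camera('wrist');cv2.imwrite('pics/w3.png',im[:,:,::-1])
E
```

```text
time: 7.5
ee_pos: [0.6313, 0.1067, 0.0106]
tcp_rot: [179.5, 0.8, 165.0]
wrist_force: [0.1, -0.1, 1.0]
opening: 0.0428
[0.63127959 0.10669243 0.01056892] [179.45880531   0.78736563 164.99803135]
```

View pics/w3.png

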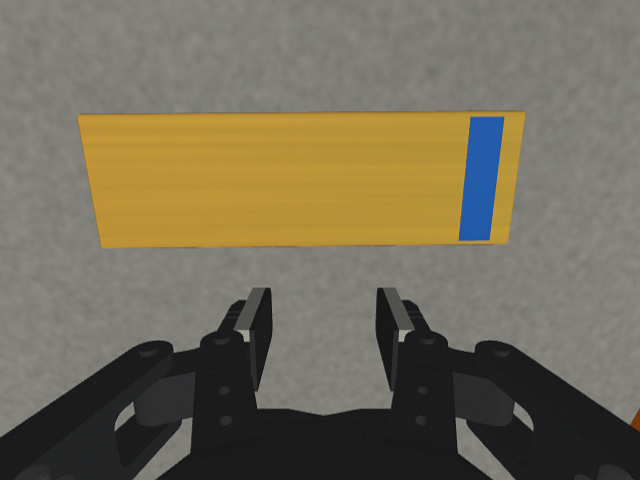

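```bash
python3 -m pendant '[[[0.6,0,0.5,0,0,0,50],[0.5,0,0,0,0,0,50],[0,0,0,0,0,0,50]]]'; python3 -m pendant '[[[0.5,0,0,0,0,-0.03,50],[0.5,0,0,0,0,-0.03,50],[0.5,0,0,0,0,-0.03,50],[0.5,0,0,0,0,-0.03,50],[0,0,0,0,0,0,50]]]'
```

```text
time: 7.8
ee_pos: [0.6232, 0.1108, 0.0124]
tcp_rot: [179.3, 1.2, 164.9]
wrist_force: [-0.8, 0.2, 0.0]
opening: 0.0424
time: 8.22
ee_pos: [0.6057, 0.1164, 0.0201]
tcp_rot: [179.2, 1.9, 172.0]
wrist_force: [0.7, -0.2, 0.4]
opening: 0.0425
```

```bash
cat > go.py <<'E'
import sys
from h import *
x,y,z,yaw=map(float,sys.argv[1:5])
o=bot.get_obs();M=R.from_euler('xyz',o['tcp_rot'],degrees=True);T=R.from_euler('xyz',[180,0,yaw],degrees=True)
print('at',np.round(o['ee_pos'],4),np.round(o['tcp_rot'],2),'F',np.round(o['wrist_force'],1))
print('cm',np.round(M.inv().apply(np.array([x,y,z])-o['ee_pos'])*100,2),'rot',np.round((M.inv()*T).as_rotvec(),3))
E
python3 go.py 0.628 0.106 0.020 168
```

```text
at [0.6057 0.1164 0.0201] [179.22   1.87 171.96] F [ 0.7 -0.2  0.4]
cm [-2.35 -0.72  0.08] rot [0.015 0.032 0.069]
```

```bash
python3 -m pendant '[[[-1.2,-0.4,0,0.008,0.016,0.035,50],[-1.2,-0.3,0,0.008,0.016,0.035,50],[0,0,0,0,0,0,50]]]'; python3 go.py 0.624 0.104 0.005 165
```

```text
time: 8.47
ee_pos: [0.6299, 0.1061, 0.025]
tcp_rot: [180.0, 0.2, 167.7]
wrist_force: [0.8, -0.1, 0.4]
opening: 0.0427
at [0.6299 0.1061 0.025 ] [179.98   0.25 167.68] F [ 0.8 -0.1  0.4]
cm [ 0.54 -0.33  2.  ] rot [0.    0.004 0.047]
```

```bash
python3 -m pendant '[[[0,-0.3,1.2,0,0.004,0.024,50],[0,0,1,0,0,0.024,50],[0,0,0,0,0,0,50]]]'; python3 go.py 0.619 0.104 0.005 165
```

```text
time: 8.72
ee_pos: [0.6302, 0.1032, 0.0026]
tcp_rot: [179.9, 0.2, 164.6]
wrist_force: [-1.4, -0.2, -0.6]
opening: 0.0427
at [0.6302 0.1032 0.0026] [179.88   0.18 164.63] F [-1.4 -0.2 -0.6]
cm [ 1.11 -0.22 -0.24] rot [ 0.002  0.003 -0.007]
```

```bash
python3 -m pendant '[[[0.6,-0.1,-0.2,0,0,0,50],[0.6,-0.1,0,0,0,0,50],[0.5,0,0,0,0,-0.03,50]]]'; python3 go.py 0.578 0.104 0.005 178.9
```

```text
time: 8.97
ee_pos: [0.6107, 0.1057, 0.0029]
tcp_rot: [179.9, 0.1, 166.3]
wrist_force: [0.6, 0.3, -0.2]
opening: 0.0422
at [0.6107 0.1057 0.0029] [1.7993e+02 7.0000e-02 1.6631e+02] F [ 0.6  0.3 -0.2]
cm [ 3.14 -0.94 -0.21] rot [ 0.001  0.001 -0.22 ]
```

```bash
python3 -m pendant '[[[0.5,-0.1,-0.1,0,0,-0.033,50],[0.5,-0.1,-0.1,0,0,-0.033,50],[0.5,-0.1,0,0,0,-0.033,50],[0.5,-0.1,0,0,0,-0.033,50]]]'; python3 go.py 0.578 0.104 0.005 178.9
```

```text
time: 9.3
ee_pos: [0.5868, 0.1066, 0.0058]
tcp_rot: [179.9, 0.2, 174.4]
wrist_force: [0.8, 0.4, -1.8]
opening: 0.0426
at [0.5868 0.1066 0.0058] [179.9    0.18 174.36] F [ 0.8  0.4 -1.8]
cm [ 0.85 -0.34  0.08] rot [ 0.002  0.003 -0.079]
```

```bash
python3 -m pendant '[[[0.4,0,0.05,0,0,-0.04,50],[0.4,0,0.05,0,0,-0.04,50],[0,0,0,0,0,0,50]]]'; python3 - <<'E'
from h import *
o=bot.get_obs();print(o['ee_pos'],o['tcp_rot'])
im=bot.camera('wrist');cv2.imwrite('pics/w4.png',im[:,:,::-1])
h=cv2.cvtColor(im,cv2.COLOR_RGB2HSV)
m=cv2.inRange(h,(18,100,80),(32,255,255))|cv2.inRange(h,(105,110,60),(130,255,255))
m[330:]=0
n,l,s,c=cv2.connectedComponentsWithStats(cv2.morphologyEx(m,cv2.MORPH_CLOSE,np.ones((5,5))));k=1+s[1:,4].argmax();print(s[k])
P=np.array([ray('wrist',p,.012,o)[:2] for p in np.argwhere(l==k)[:,::-1]]);r=cv2.minAreaRect((P*1000).astype(np.float32));print(r,cv2.boxPoints(r))
E
```

```text
time: 9.55
ee_pos: [0.5763, 0.1079, 0.0063]
tcp_rot: [179.9, 0.3, 179.4]
wrist_force: [0.1, 0.1, -0.6]
opening: 0.0428
[0.57627535 0.1079397  0.00625616] [179.8807158    0.3332142  179.35757363]
[  104   154   446   134 55752]
((540.4896850585938, 108.67769622802734), (159.47332763671875, 50.1030387878418), 88.88286590576172) [[513.88837   29.44461 ]
 [563.9819    28.467773]
 [567.091    187.91078 ]
 [516.9975   188.88762 ]]
```

```bash
python3 -m pendant '[[[-2,0,0,0,0,0,50],[-1,0,-2,0,0,0,40],[0,2.5,-3,0,0,0,30],[0,4,-1,0,0,0,30],[0,3,0,0,0,0,30]]]'; python3 -m pendant '[[[0,3,0,0,0,0,30],[2,0,0,0,0,0,30],[2,0,0,0,0,0.12,30],[0,0,0,0,0,0.12,30],[0,0,0,0,0,0.12,30]]]';  python3 -m pendant '[[[0,0,0,0,0,0.12,30],[0,0,0,0,0,0.12,30],[0,0,0,0,0,0.12,30],[0,0,0,0,0,0.12,30],[0,0,0,0,0,0.12,30]]]'; python3 -m pendant '[[[0,0,0,0,0,0.12,30],[0,0,0,0,0,0.12,30],[0,0,0,0,0,0.12,30],[0,0,0,0,0,0.12,30],[0,0,0,0,0,0.12,30]]]'; python3 go.py 0.5435 0.226 0.05 89
```

```text
time: 10.02
ee_pos: [0.6068, 0.1999, 0.0687]
tcp_rot: [179.9, 0.2, 178.4]
wrist_force: [0.9, 0.2, -0.3]
opening: 0.0254
time: 10.43
ee_pos: [0.5655, 0.2402, 0.0687]
tcp_rot: [179.8, 0.1, 157.2]
wrist_force: [0.7, -1.4, -0.1]
opening: 0.0255
time: 10.85
ee_pos: [0.5634, 0.2412, 0.0694]
tcp_rot: [179.8, -0.0, 121.3]
wrist_force: [-0.0, -0.7, 0.2]
opening: 0.0256
time: 11.27
ee_pos: [0.5621, 0.2413, 0.0699]
tcp_rot: [179.8, -0.2, 85.5]
wrist_force: [-0.0, 0.5, 0.3]
opening: 0.0255
at [0.5621 0.2413 0.0699] [179.84  -0.18  85.49] F [-0.   0.5  0.3]
cm [-1.68 -1.74  1.98] rot [ 0.003 -0.003 -0.061]
```

```bash
python3 -m pendant '[[[-1.2,-1.8,2,0.003,-0.003,-0.06,30],[0,0,0,0,0,0,30]]]'; python3 go.py 0.543 0.226 0.006 89
```

```text
time: 11.43
ee_pos: [0.5413, 0.2302, 0.0479]
tcp_rot: [-179.8, 0.1, 88.2]
wrist_force: [-1.4, 0.1, -1.4]
opening: 0.0255
at [0.5413 0.2302 0.0479] [-1.7984e+02  7.0000e-02  8.8220e+01] F [-1.4  0.1 -1.4]
cm [-0.41  0.2   4.19] rot [-0.003  0.001 -0.014]
```

```bash
python3 -m pendant '[[[0,0.15,2.5,-0.003,0.001,-0.014,30],[0,0,1.4,0,0,0,30],[0,0,0,0,0,0,30]]]'; python3 go.py 0.5427 0.200 0.005 89
```

```text
time: 11.68
ee_pos: [0.5416, 0.2299, 0.0083]
tcp_rot: [179.9, -0.0, 88.9]
wrist_force: [-0.6, 0.2, 0.9]
opening: 0.0259
at [0.5416 0.2299 0.0083] [ 1.7993e+02 -2.0000e-02  8.8870e+01] F [-0.6  0.2  0.9]
cm [-2.99  0.17  0.33] rot [ 0.001 -0.    -0.002]
```

```bash
python3 -m pendant '[[[-0.8,0.05,0.3,0,0,0,30],[-0.8,0,0,0,0,0,30],[-0.8,0,0,0,0,0,30],[-0.8,0,0,0,0,0,30],[-0.8,0,0,0,0,0,30]]]'; python3 go.py 0.5415 0.14 0.005 89
```

```text
time: 12.1
ee_pos: [0.5419, 0.1879, 0.0079]
tcp_rot: [179.8, -0.1, 88.9]
wrist_force: [0.3, 1.2, -0.4]
opening: 0.0257
at [0.5419 0.1879 0.0079] [ 1.7983e+02 -1.0000e-01  8.8880e+01] F [ 0.3  1.2 -0.4]
cm [-4.79  0.05  0.28] rot [ 0.003 -0.002 -0.002]
```

```bash
python3 -m pendant '[[[-1,0,0.2,0.003,-0.002,0,30],[-1,0,0.1,0,0,0,30],[-1,0,0,0,0,0,30],[-1,0,0,0,0,0,30],[-1,0,0,0,0,0,30]]]'; python3 go.py 0.541 0.09 0.005 89; python3 -m pendant '[[[-1,0,0.1,0,0,0,30],[-1,0,0,0,0,0,30],[-1,0,0,0,0,0,30],[0,0,0,0,0,0,30]]]'; python3 go.py 0.541 0.09 0.005 89
cat > look.py <<'E'
from h import *
for cam in ['scene','side']:
    im=bot.camera(cam);cv2.imwrite(f'pics/{cam}1.png',im[:,:,::-1])
    h=cv2.cvtColor(im,cv2.COLOR_RGB2HSV);m=cv2.inRange(h,(16,110,80),(30,255,255));m[:230]=0;m[330:]=0;m[:,:240]=0;m[:,400:]=0
    n,l,s,c=cv2.connectedComponentsWithStats(m);k=1+s[1:,4].argmax()
    P=np.array([ray(cam,p,.012)[:2] for p in np.argwhere(l==k)[:,::-1]]);r=cv2.minAreaRect((P*1000).astype(np.float32));print(cam,s[k],np.round(cv2.boxPoints(r)).tolist())
a=cv2.imread('pics/scene1.png')[200:350,200:400];b=cv2.imread('pics/side1.png')[200:350,240:440]
cv2.imwrite('pics/c1.png',cv2.resize(np.vstack([a,b]),None,fx=2,fy=2,interpolation=2))
E
python3 look.py
```

```text
time: 12.52
ee_pos: [0.5422, 0.1331, 0.007]
tcp_rot: [179.8, -0.1, 88.8]
wrist_force: [0.6, 1.8, 1.0]
opening: 0.0254
at [0.5422 0.1331 0.007 ] [ 1.798e+02 -1.200e-01  8.884e+01] F [0.6 1.8 1. ]
cm [-4.31 -0.03  0.19] rot [ 0.003 -0.002 -0.003]
time: 12.85
ee_pos: [0.5414, 0.0976, 0.006]
tcp_rot: [179.8, -0.1, 88.7]
wrist_force: [0.5, -1.2, 0.2]
opening: 0.0257
at [0.5414 0.0976 0.006 ] [ 1.798e+02 -1.000e-01  8.874e+01] F [ 0.5 -1.2  0.2]
cm [-0.76 -0.02  0.1 ] rot [ 0.003 -0.002 -0.005]
scene [ 284  244   65   43 1111] [[512.0, -77.0], [570.0, -78.0], [573.0, 87.0], [515.0, 88.0]]
side [308 259  29  51 915] [[512.0, -75.0], [562.0, -76.0], [565.0, 67.0], [515.0, 68.0]]
```

View pics/c1.png

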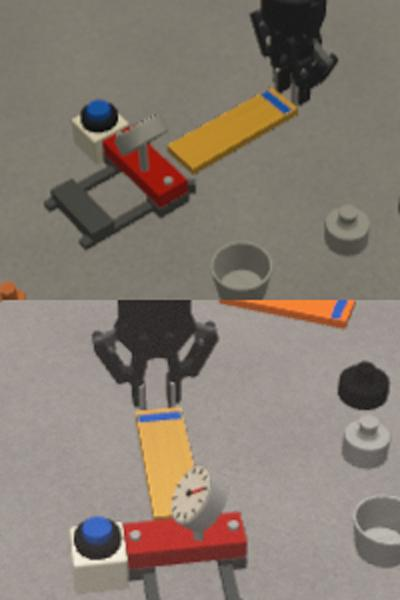

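Both views show the plate's front in the mouth, centred, with the fingers square on its striped rear. I'll push on.

```bash
python3 -m pendant '[[[-1,0,0.1,0.003,-0.002,0,30],[-1,0,0,0,0,0,30],[-1,0,0,0,0,0,30],[-1,0,0,0,0,0,30],[-1,0,0,0,0,0,30]]]'; python3 go.py 0.5385 0.0 0.005 89; python3 -m pendant '[[[-1,0,0.1,0,0,0,30],[-1,0,0,0,0,0,30],[-1,0,0,0,0,0,30]]]'; python3 go.py 0.5385 -0.021 0.005 89
```

```text
time: 13.37
ee_pos: [0.5407, 0.0485, 0.0051]
tcp_rot: [179.9, -0.1, 89.0]
wrist_force: [-0.3, 2.8, 0.3]
opening: 0.0256
at [0.5407 0.0485 0.0051] [ 1.7995e+02 -1.3000e-01  8.9010e+01] F [-0.3  2.8  0.3]
cm [-4.86 -0.13 -0.01] rot [ 0.001 -0.002  0.   ]
time: 13.62
ee_pos: [0.5401, 0.0152, 0.0041]
tcp_rot: [179.9, -0.2, 89.0]
wrist_force: [0.9, 3.1, 2.5]
opening: 0.0256
at [0.5401 0.0152 0.0041] [ 1.7993e+02 -1.6000e-01  8.9000e+01] F [0.9 3.1 2.5]
cm [-3.63 -0.09 -0.1 ] rot [ 0.001 -0.003  0.   ]
```

```bash
python3 -m pendant '[[[-0.8,0,-0.1,0,0,0,30],[-0.8,0,0,0,0,0,30],[-0.6,0,0,0,0,0,30]]]'; python3 -m pendant '[[[-0.4,0,0,0,0,0,30],[-0.4,0,0,0,0,0,30]]]';python3 -m pendant '[[[-0.3,0,0,0,0,0,30]]]';python3 -m pendant '[[[-0.3,0,0,0,0,0,30]]]'
```

```text
time: 13.87
ee_pos: [0.5392, -0.0106, 0.0049]
tcp_rot: [180.0, -0.1, 88.9]
wrist_force: [1.0, 1.8, 0.2]
opening: 0.0257
time: 14.03
ee_pos: [0.5389, -0.0201, 0.0048]
tcp_rot: [180.0, -0.1, 88.9]
wrist_force: [0.2, 1.2, 1.8]
opening: 0.0254
time: 14.12
ee_pos: [0.539, -0.0206, 0.0049]
tcp_rot: [180.0, -0.6, 89.0]
wrist_force: [0.5, 33.9, 1.9]
opening: 0.0256
time: 14.2
ee_pos: [0.539, -0.0204, 0.005]
tcp_rot: [180.0, -1.0, 89.1]
wrist_force: [-0.6, 23.5, 2.5]
opening: 0.0253
```

```bash
python3 -m pendant '[[[1,0,0,0,0,0,30],[2,0,0,0,0,0,30],[1,0,-2,0,0,0,20],[0,0,-4,0,0,0,0],[0,0,-4,0,0,0,0]]]';python3 -m pendant '[[[0,0,-4,0,0,0,0],[0,0,-3,0,0,0,0],[0,0,0,0,0,0,0]]]'
python3 - <<'E'
from h import *
o=bot.get_obs();print(o['ee_pos'],o['tcp_rot'])
im=bot.camera('wrist');cv2.imwrite('pics/w5.png',im[:,:,::-1]);h=cv2.cvtColor(im,cv2.COLOR_RGB2HSV)
E
python3 look.py; python3 go.py 0.4545 -0.125 0.16 89
```

```text
time: 14.62
ee_pos: [0.5341, 0.0196, 0.0986]
tcp_rot: [-179.1, -0.9, 89.1]
wrist_force: [0.2, -0.7, -0.1]
opening: 0.0
time: 14.87
ee_pos: [0.5362, 0.0187, 0.1787]
tcp_rot: [-179.5, -0.7, 89.2]
wrist_force: [1.2, 0.6, 0.2]
opening: 0.0003
[0.53619618 0.01870279 0.17865381] [-179.48860263   -0.73681608   89.19058486]
scene [243 285  30  25 418] [[508.0, -186.0], [565.0, -188.0], [566.0, -139.0], [509.0, -137.0]]
side [315 300  11  10  94] [[509.0, -74.0], [529.0, -78.0], [532.0, -53.0], [513.0, -50.0]]
at [0.5343 0.0187 0.1719] [-179.03   -0.74   89.18] F [ 0.1  0.8 -0.6]
cm [-14.5   -7.76   1.13] rot [-0.017 -0.013  0.003]
```

View pics/c1.png

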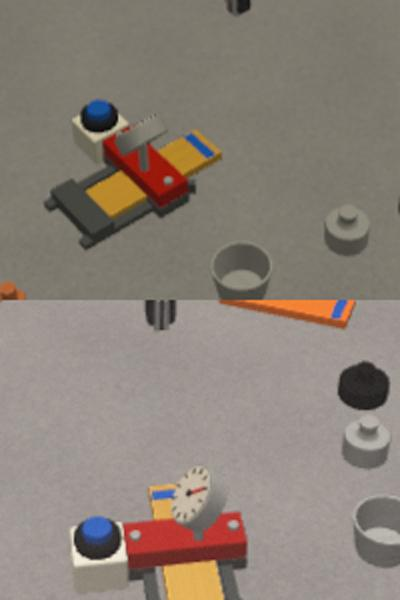

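Both views show the plate under the bridge with its front against the stop. I'll check its rear edge numerically while moving above the button.

```bash
python3 - <<'E'
from h import *
o=bot.get_obs();o=dict(o,ee_pos=np.array([0.53619618,0.01870279,0.17865381]),tcp_rot=np.array([-179.48860263,-0.73681608,89.19058486]))
h=cv2.cvtColor(cv2.imread('pics/w5.png'),cv2.COLOR_BGR2HSV);m=cv2.inRange(h,(18,100,80),(32,255,255))|cv2.inRange(h,(105,110,60),(130,255,255))
m[:,:270]=0;m[:,400:]=0;P=np.array([ray('wrist',p,.012,o)[:2] for p in np.argwhere(m>0)[:,::-1]]);print(len(P),P.min(0),P.max(0))
E
python3 -m pendant '[[[-3,-1.6,0,-0.008,-0.006,0,0],[-3,-1.6,0.2,-0.008,-0.006,0,0],[-3,-1.6,0.2,0,0,0,0],[-3,-1.6,0,0,0,0,0],[0,0,0,0,0,0,0]]]'; python3 go.py 0.4545 -0.125 0.07 89
```

```text
877 [ 0.514834  -0.0530452] [ 0.5642701  -0.02794635]
time: 15.43
ee_pos: [0.463, -0.1027, 0.1566]
tcp_rot: [-179.1, -0.0, 89.5]
wrist_force: [-1.0, 0.9, 0.5]
opening: -0.0003
at [ 0.463  -0.1027  0.1566] [-1.7911e+02 -1.0000e-02  8.9500e+01] F [-1.   0.9  0.5]
cm [-2.24 -0.7   8.67] rot [-0.016 -0.     0.009]
```

```bash
python3 -m pendant '[[[-1.2,-0.4,0,-0.016,0,0.009,0],[-1,-0.3,0,0,0,0,0],[0,0,3.5,0,0,0,0],[0,0,3,0,0,0,0],[0,0,0,0,0,0,0]]]'; python3 go.py 0.4545 -0.125 0.065 89
```

```text
time: 15.85
ee_pos: [0.4512, -0.1274, 0.0831]
tcp_rot: [-179.5, -0.0, 88.7]
wrist_force: [-0.0, 0.1, -1.4]
opening: 0.0001
at [ 0.4512 -0.1274  0.0831] [-1.7954e+02 -5.0000e-02  8.8740e+01] F [-0.   0.1 -1.4]
cm [0.25 0.34 1.81] rot [-0.008 -0.001 -0.004]
```

```bash
python3 - <<'E'
from h import *
out=[]
for cam,(x,y) in [('scene',(200,190)),('side',(230,240))]:
    im=bot.camera(cam)[:,:,::-1]; out.append(im[y:y+120,x:x+120])
cv2.imwrite('pics/c2.png',cv2.resize(np.hstack(out),None,fx=3,fy=3,interpolation=2))
E
```

```text
(no output)
```

View pics/c2.png

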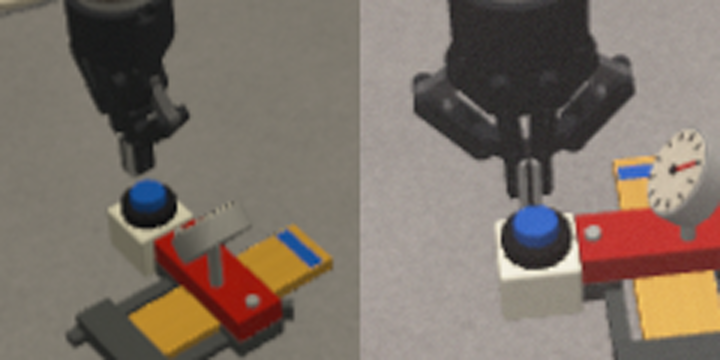

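The fingertip stands just above the blue button in both views. I'll nudge about 3 mm and press in small steps, watching the force.

```bash
python3 -m pendant '[[[0.25,0.3,0.4,-0.008,0,0,0],[0,0,0.5,0,0,0,0],[0,0,0,0,0,0,0]]]'; python3 -m pendant '[[[0,0,0.4,0,0,0,0],[0,0,0,0,0,0,0]]]';python3 -m pendant '[[[0,0,0.3,0,0,0,0]]]';python3 -m pendant '[[[0,0,0.3,0,0,0,0]]]'
```

```text
time: 16.2
ee_pos: [0.4584, -0.1249, 0.0818]
tcp_rot: [179.5, 0.1, 88.8]
wrist_force: [-0.3, -0.1, -0.1]
opening: 0.0001
time: 16.37
ee_pos: [0.4595, -0.1248, 0.079]
tcp_rot: [179.4, 0.1, 88.9]
wrist_force: [0.2, 0.9, -1.0]
opening: -0.0003
time: 16.45
ee_pos: [0.4601, -0.1248, 0.0769]
tcp_rot: [179.3, 0.1, 88.9]
wrist_force: [0.5, -0.1, 0.7]
opening: -0.0002
time: 16.53
ee_pos: [0.4603, -0.1248, 0.074]
tcp_rot: [179.3, 0.1, 88.9]
wrist_force: [0.4, -0.4, -0.6]
opening: -0.0001
```

```bash
python3 -m pendant '[[[0,-0.4,0.5,0.01,0,0,0],[0,0,0.4,0,0,0,0],[0,0,0.1,0,0,0,0]]]'; python3 -m pendant '[[[0,0,0.4,0,0,0,0],[0,0,0.2,0,0,0,0]]]'; python3 go.py 0.4545 -0.125 0.05 89
```

```text
time: 16.78
ee_pos: [0.4559, -0.1248, 0.0627]
tcp_rot: [179.9, 0.1, 88.9]
wrist_force: [-0.6, -0.2, -0.1]
opening: 0.0005
time: 16.95
ee_pos: [0.456, -0.1248, 0.0564]
tcp_rot: [179.9, 0.1, 88.9]
wrist_force: [-1.2, 1.7, 5.0]
opening: -0.0003
at [ 0.456  -0.1248  0.0564] [1.7988e+02 1.3000e-01 8.8900e+01] F [-1.2  1.7  5. ]
cm [-0.02 -0.15  0.64] rot [ 0.002  0.002 -0.002]
```

```bash
python3 -m pendant '[[[0,0,0.25,0,0,0,0]]]'; python3 -m pendant '[[[0,0,0.25,0,0,0,0]]]'; python3 -m pendant '[[[0,0,0.2,0,0,0,0]]]'
```

```text
time: 17.03
ee_pos: [0.4563, -0.1249, 0.0554]
tcp_rot: [179.8, 0.1, 88.9]
wrist_force: [-13.8, 4.3, 41.4]
opening: -0.0002
time: 17.12
ee_pos: [0.4563, -0.1249, 0.0555]
tcp_rot: [179.7, 0.2, 88.9]
wrist_force: [-14.5, 4.0, 35.5]
opening: 0.0001
time: 17.2
ee_pos: [0.4562, -0.1249, 0.0558]
tcp_rot: [179.7, 0.2, 88.9]
wrist_force: [-8.4, 3.3, 18.1]
opening: 0.0002
```

```bash
python3 - <<'E'
from h import *
out=[]
for cam,(x,y) in [('scene',(200,190)),('side',(230,240))]:
    im=bot.camera(cam)[:,:,::-1]; out.append(im[y:y+120,x:x+120])
cv2.imwrite('pics/c3.png',cv2.resize(np.hstack(out),None,fx=3,fy=3,interpolation=2)); o=bot.get_obs();print(o['ee_pos'],o['wrist_force'])
E
python3 -m pendant '[[[0,0,0,0,0,0,0]]]'
```

```text
[ 0.45620272 -0.12489747  0.05568777] [-10.64985342   2.63039029  22.36958666]
time: 17.38
ee_pos: [0.4561, -0.1248, 0.0568]
tcp_rot: [179.6, 0.2, 88.9]
wrist_force: [-2.9, 0.9, 3.5]
opening: -0.0001
```

View pics/c3.png

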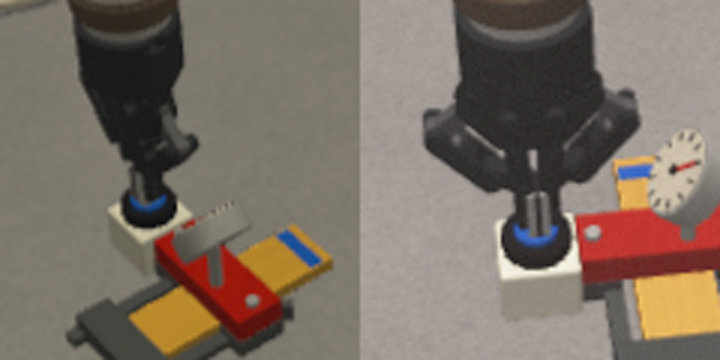

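The button is visibly sunk into its ring under the fingertip, and the plate hasn't moved. I'll release and retreat upward.

```bash
python3 -m pendant '[[[0,0,-1.5,0,0,0,0],[0,0,-3,0,0,0,0],[0,0,-3,0,0,0,0],[0,0,-3,0,0,0,0],[0,0,0,0,0,0,0]]]'; python3 -m pendant '[[[0,0,0,0,0,0,0],[0,0,0,0,0,0,0],[0,0,0,0,0,0,0],[0,0,0,0,0,0,0]]]'
python3 look.py; python3 - <<'E'
from h import *
cv2.imwrite('pics/c4.png',cv2.resize(np.hstack([cv2.imread('pics/scene1.png')[190:310,200:320],cv2.imread('pics/side1.png')[240:360,230:350]]),None,fx=3,fy=3,interpolation=2))
E
```

```text
time: 17.8
ee_pos: [0.4538, -0.1242, 0.1643]
tcp_rot: [179.8, 0.1, 88.9]
wrist_force: [0.6, -1.0, 0.4]
opening: -0.0001
time: 18.13
ee_pos: [0.454, -0.1243, 0.1633]
tcp_rot: [179.8, 0.1, 88.9]
wrist_force: [-0.4, 0.3, 0.5]
opening: 0.0002
scene [243 285  30  24 417] [[508.0, -186.0], [565.0, -188.0], [566.0, -139.0], [509.0, -137.0]]
side [315 300  11  10  95] [[509.0, -74.0], [529.0, -78.0], [532.0, -53.0], [513.0, -50.0]]
```

View pics/c4.png

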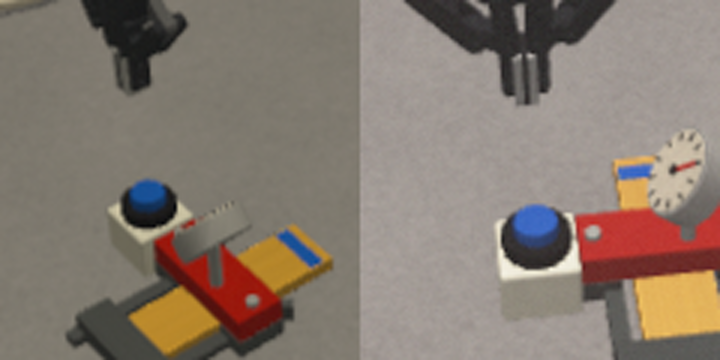

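The button is up again, the plate is still home and the arm is clear, so I'll hand in the job.

```bash
python3 -c "from workcell import bot; print(bot.job_done())"
```

```text
the job is handed in; nothing more can be done
None
```

The job is handed in at about 18 s of the 72 s allowed: the plate looks fully home and the zero button was pressed and let go. `job_done()` reports no verdict, so this rests on my own checks.

**What I did:** I squared the brass plate to the bridge line with a two-finger push on its side. I then pushed it from the rear, under the bridge, until it met the end stop. After that I pressed the zero button with the shut fingertips until it bottomed out, and lifted clear.

**Last checks:**
- **Plate at the stop:** the wrist force rose to 34 N with the fingertips at y = -0.0206, against about -0.021 predicted. The scene camera saw the plate's front in the same place before and after the button press.
- **Button:** the reaction rose to 41 N (wrist reading, through the fingertips) once it bottomed, and the pictures showed it pressed in and then up again.
- **End state:** the arm is about 16 cm above the bench and touches nothing. I never went near the weights, cup or other things, but I did not measure them again at the end.

**What disagreed or went wrong:**
- The wrist camera put the plate's rear edge 2–3 mm short of nominal home. That was taken while the arm was still settling and is about the calibration error, so I trusted the contact force.
- My first side push drifted 2 cm up and the fingers passed just above the plate without touching it. I redid it.

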